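# Tuck the nail file case under the weighted arm of the tray

## Robot

A 6-joint arm with a two-finger parallel gripper is mounted at the origin on the work surface. World frame = base frame: x ahead of the robot, y to its left, z up, the work surface at z = 0. Lengths are in m, angles in rad, forces in N, time in s.
With the tool pointing down it reaches from about 0.425 to 0.95 m from the base axis. Payload 3.5 kg.
Tool frame: the origin (TCP) lies at the very end of the fingers, on their centre line; the grasp point (between the pads) lies 19 mm behind it (tcp_to_grasp is the distance from the TCP to the grasp point, in m); z points along the fingers, y is the direction in which the jaws open and shut (so a half turn about z gives the same grasp; the last joint's range is limited). The gripper opens to 85 mm and grips with 20 to 120 N. Pads are 22 mm wide; open, the fingers measure 114 mm over their backs; the gripper's body (76 mm by 85 mm) begins 54 mm behind the grasp point. The pads swing forward as they close: fully open they stand 13 mm farther back than shut.
Start: joints at [1.04, 0.286, 1.577, -0, 1.279, -0.15], TCP at [0.251, 0.627, 0.231] pointing down, gripper open.
Joint ranges: [-2.77, 2.77], [-0.9, 2.22], [0.21, 2.48], [-1.53, 4.67], [0.24, 2.81], [-2.84, 2.84]. Speed limits (rad/s): [2.79, 2.79, 3.14, 3.14, 3.14, 3.14].

## Interface

Orientations are given as a unit quaternion [x, y, z, w].
In Python, from plant import * gives the robot as it stands. The module is installed in compiled form; this text tells all that it offers.
- The arm moves only by the tool arm_command, never from a script. Its argument "steps" is a list of rows, each a list of 3 entries, a list of its own where there are three numbers: the turn, a rotation vector about the tool's x, y, z in rad, then the shift along the tool's x, y, z in m, then the gripper command: -1 is shut, 1 is fully open, values between are in proportion. A call has 1 to 12 rows; each row is the pose to reach, as a shift and turn from the pose measured when the call began, along the tool's axes at that moment; what a row does not reach only later rows make up. A row lasts 1/8 s, in which the tool goes at most 62.5 mm and 10.7 degrees, less where a joint would pass 70% of its speed; a pose out of reach is approached as far as the arm can. A call with a gripper value outside its range is refused whole. The fingers move at their own pace and stop on an object; "force" is the grip in N (left out, the last holds). Time passes only in rows, so rows that repeat a pose let the fingers close. It gives the time, the measured TCP pose, the force and the opening at its end, in the units of the state.
- get_state(): the state, without advancing time (a new reading comes with each control period).
- read_camera(name): name is "scene" or "top"; returns a dict with "frame" (384x512x3 uint8, red, green, blue), "vfov" (degrees; the focal length in pixels is half the picture's height over the tangent of half this angle, whatever the lens; pixels are square), "cx", "cy" (the principal point, pixels), "dist" ([k1, k2, p1, p2, k3] as OpenCV has them; the pictures are not rectified), "position" and "rotation" of the camera in the world. Camera axes: x right, y up, looking along -z (the intrinsics and any distortion apply to the point x, -y, -z); pixel columns grow to the right and rows downward; lengths in m; the calibration is good to about 2 mm. A picture is of the moment at which its call begins. There is no depth.
- sign_off(): hands the job in, once; it reports no verdict.
The state is a dict: "time": time; "qpos": joint angles; "dq": joint speeds; "joint_efforts": joint torques, N m; "eef_pos": TCP position; "tcp_rot": TCP orientation; "contact_force": force on the tool from outside, world axes, zero at the start; "wrist_torque": the same for the moment, N m; "opening": opening from 0.0 (shut) to 1.0 (fully open).
Only numpy, scipy, OpenCV 4.12 (cv2) and the standard library are available. Lean on these libraries where they do the work, as an engineer would, in place of code of your own. Each camera call takes 0.05 s, during which the arm holds its last target.

## Task

Put the steel nail file case away: lay it flat on top of the two slim cases in the upper acrylic tray, tucked in lengthways under the weighted steel arm and slid in until it is fully home against the back stop, with the arm resting on it. The trays only stand on the polished top, so ease the case in by feel without shoving them out of place; leave the two cases below squared up, and the cat ring holder, the glass jar and the hairbrush where they are.

Things in the scene. Friction and masses are not known exactly. Their poses are not given: they have to be found in the camera images.
- file_case_center (a point): Centre of the loose nail file case to be put away: a plain flat closed steel case, 120 mm long (its x), 50 mm wide (its y), 10 mm thick (its z, up), 80 g, ends rounded to 5 mm radius, both ends alike (either may go in first). It starts lying flat on the dresser top, well apart from the trays.
- trays: Two stacked smoked acrylic trays, one piece, 146 mm (x) by 110 mm (y), about 1.2 kg in all, loose on rubber feet: a level push of 5 N leaves it standing, 8 to 13 N shoves it. Origin: centre of its underside, z up; +x runs inwards from the open front edge at x = -73 mm. Upper tray: floor at 44 mm height, wall tops 74 mm, a divider makes the case lane (y = -51 to +5 mm) and a lane with two lip colours.
- lane_mouth (a point): On the trays, axes alike: middle of the front edge of the case lane, level with the top of the pile (62 mm above the dresser; two 9 mm cases). The lane is 56 mm wide between full-length side walls and open in front; its back stop (top at 70 mm) is 121 mm in from here. The walls leave no room for fingers beside the case, so it has to be pushed home by its outer end.
- home (a point): On the trays: where the centre of the nail file case lies when fully home, 61 mm in from the front edge, 67 mm above the dresser, middle of the lane; the outer end of the case is then 1 mm inside the front edge. Axes as the trays.
- lip (a point): On the weighted arm: middle of the underside of its upturned front lip, 12 mm in from the front edge of the lane and about 79 mm above the dresser while the arm rests on the pile. The underside slopes from here at 28 degrees down and inwards to the pad, so a case slid in level on the pile wedges the arm up by itself.
- pad (a point): On the weighted arm: middle of the underside of its flat pad (16 mm by 32 mm), which rests on the pile about 49 mm in from the front edge.
- press_arm (a joint): Hinge of the weighted arm, a steel strap 32 mm wide with a round bar weight; hinge pin 136 mm in from the front edge, 78 mm above the dresser. 0 = pad on the pile, grows as the front of the arm rises, about 0.12 rad with the nail file case under it, stop at 0.75. Weighs 130 to 240 g, always falls back, presses with 1 to 2.5 N; sliding the case in takes some 1 to 5 N.
- case_up_center (a point): Centre of the upper of the two cases of the pile: dark wood, 120 by 50 by 9 mm, loose, lying along the lane against the back stop.
- case_low_center (a point): Centre of the lower case of the pile: black plastic, same size, loose, under the other.
- cat: Bystander: seated white ceramic cat, ring holder, 72 mm wide, 104 mm high. Origin at the centre of its underside.
- jar: Bystander: closed frosted glass jar with a bamboo lid, 72 mm diameter, 66 mm high. Origin at the centre of its underside.
- hairbrush: Bystander: bamboo hairbrush lying bristles down, 210 mm long along its x, 62 mm wide, 32 mm high. Origin under its middle.
There are look-alikes about, which are no part of the job. What is shaped like the part that bears file_case_center but red or turquoise is not meant.

How it is judged:
At the end, for the whole second after the job is handed in: The nail file case rests in the case lane on the two other cases: within 3 mm of home along the lane and in height, 5 mm sideways, 0.1 rad in yaw; the weighted arm lies on it (0.08 to 0.17 rad, over 0.3 N); the cases below are within 12.5 and 21 mm of home (9.5 and 18.5 when perfect) (x of file_case_center in the frame of home between -0.003 and 0.003 m and y of file_case_center in the frame of home between -0.005 and 0.005 m and z of file_case_center in the frame of home between -0.003 and 0.003 m and angle between the x axis of file_case_center and the x axis of trays, either way round below 0.1 rad and value of joint press_arm between 0.08 and 0.17 rad and contact force between press_arm and file_case above 0.3 N and linear speed of file_case below 0.01 m/s and distance between case_up_center and home below 0.0125 m and distance between case_low_center and home below 0.021 m); the robot touches nothing.
It fails at once if the trays are shoved more than 8 mm from where they stood (distance of trays from where it was at the start of the episode above 0.008 m).
It fails at once if the cat ring holder is moved by more than 15 mm (distance of cat from where it was at the start of the episode above 0.015 m).
It fails at once if the jar is moved by more than 15 mm (distance of jar from where it was at the start of the episode above 0.015 m).
It fails at once if the hairbrush is moved by more than 15 mm (distance of hairbrush from where it was at the start of the episode above 0.015 m).
It also fails if it takes over 58 s, if anything falls off the work surface, if the arm or the gripper's body presses on something with over 40 N, if the wrist force passes 120 N, or if a joint passes its speed limit or range.

## Working session

There is one attempt and no reset: what is moved stays moved. The work goes in short steps, Python scripts to look and compute and a tool call to move; the robot and the scene stay as the last step left them, time stands still between calls to the robot, and variables do not carry over. Pictures are saved under pics/ and viewed, and the job is handed in when it is done.

Besides the shell and the picture viewer there is one more tool, called as name([rows], argument=value, ...), one row to a line, values as JSON. arm_command: Moves the arm, as the interface text tells. Its arguments: {"type":"object","properties":{"steps":{"type":"array"},"force":{"type":"number"}},"required":["steps"]}

```bash
mkdir -p pics; python3 - <<'E'
from plant import *
import cv2,pickle
s=get_state();print(s)
for n in("scene","top"):
    c=read_camera(n);pickle.dump(c,open(n+".pkl","wb"))
    print(n,{k:v for k,v in c.items() if k!="frame"})
    cv2.imwrite(f"pics/{n}0.png",cv2.resize(c["frame"][:,:,::-1],(800,600),interpolation=cv2.INTER_CUBIC))
E
```

```text
{'time': 0.0, 'qpos': array([ 1.04000837e+00,  2.87181141e-01,  1.57816346e+00, -1.22555127e-05,
        1.27860443e+00, -1.49994442e-01]), 'dq': array([-0.00014622,  0.00016321,  0.00068956,  0.00102419,  0.00085605,
       -0.00043272]), 'joint_efforts': array([ 1.28297601e-03, -4.05985773e+01, -2.92620814e+01, -9.44293083e-05,
        5.80991007e-03, -4.23141842e-06]), 'eef_pos': array([0.25050624, 0.62609169, 0.22994419]), 'tcp_rot': array([ 1.89246625e-01,  9.81928881e-01, -1.11254992e-03, -3.87816694e-04]), 'contact_force': array([0.3006009 , 0.06362415, 0.69588827]), 'wrist_torque': array([-0.01364972,  0.02410837,  0.0059813 ]), 'opening': 1.003755905346896}
scene {'vfov': 49.65001438147541, 'cx': 256.8813652481964, 'cy': 197.57141989852343, 'dist': array([0.03650096, 0.        , 0.        , 0.        , 0.        ]), 'position': array([1.25975159, 0.14674435, 0.96497854]), 'rotation': array([0.19339558, 0.24302357, 0.73184744, 0.60657812])}
top {'vfov': 48.998053732343855, 'cx': 254.38807183892885, 'cy': 187.71915719038697, 'dist': array([-0.06798009,  0.        ,  0.        ,  0.        ,  0.        ]), 'position': array([ 0.4330922 , -0.01952531,  1.03608061]), 'rotation': array([ 0.0663313 , -0.05944337, -0.69650045,  0.71200686])}
```

View pics/scene0.png

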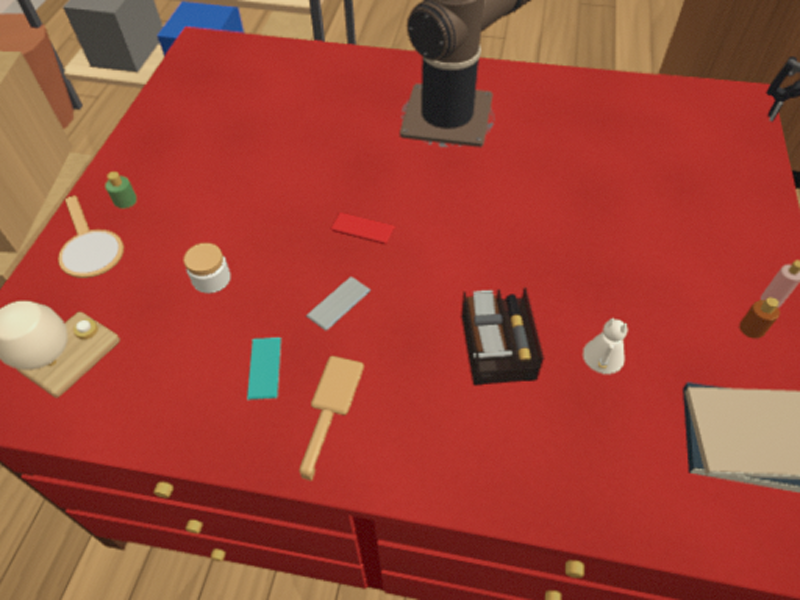

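View pics/top0.png

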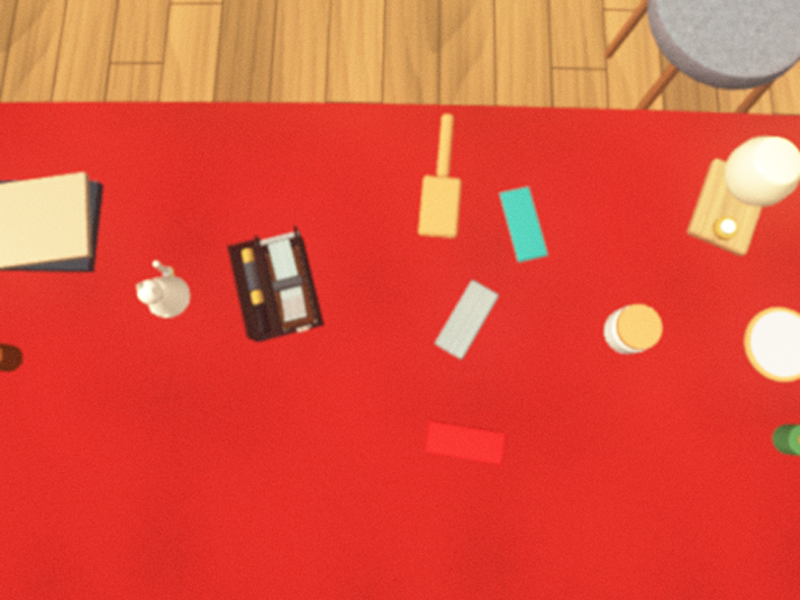

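Steel case sits at about (466,320) in the top view, trays at (277,285). I'll zoom in on the trays to find which end is the front.

```bash
python3 - <<'E'
import cv2,pickle,numpy as np
t=pickle.load(open("top.pkl","rb"))["frame"][:,:,::-1];s=pickle.load(open("scene.pkl","rb"))["frame"][:,:,::-1]
a=cv2.resize(t[140:225,135:220],(510,510),interpolation=cv2.INTER_CUBIC)
cv2.imwrite("pics/zt.png",a)
b=cv2.resize(s[175:250,285:355],(560,600),interpolation=cv2.INTER_CUBIC)
cv2.imwrite("pics/zs.png",b)
E
```

```text
(no output)
```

View pics/zt.png

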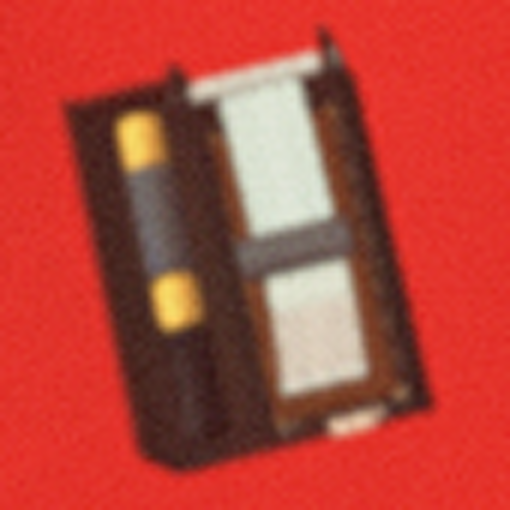

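View pics/zs.png

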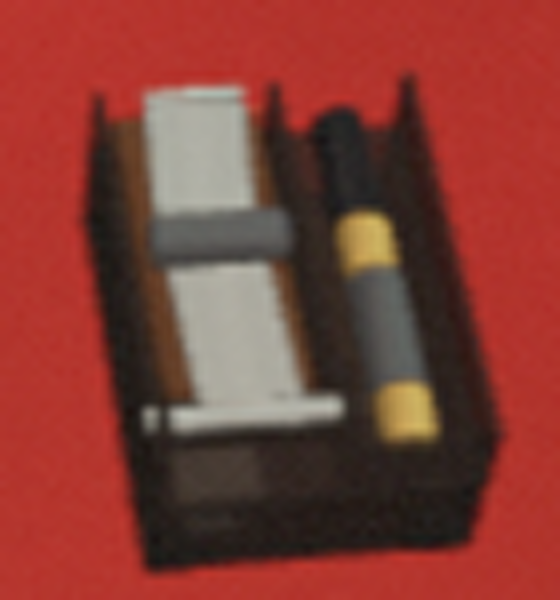

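```bash
cat > h.py <<'E'
import numpy as np,cv2,pickle
from scipy.spatial.transform import Rotation as R
def proj(c,P):
    f=c["frame"].shape[0]/2/np.tan(np.radians(c["vfov"])/2)
    K=np.array([[f,0,c["cx"]],[0,f,c["cy"]],[0,0,1.]])
    Rw=R.from_quat(c["rotation"]).as_matrix(); F=np.diag([1,-1,-1.])
    Rc=F@Rw.T; t=-Rc@c["position"]
    return cv2.projectPoints(np.asarray(P,float).reshape(-1,3),cv2.Rodrigues(Rc)[0],t,K,np.asarray(c["dist"],float))[0].reshape(-1,2)
def box(x0,x1,y0,y1,z0,z1): return np.array([[x,y,z] for x in(x0,x1) for y in(y0,y1) for z in(z0,z1)])
TR=[box(-.073,.073,-.055,.055,0,.044),box(-.073,.073,-.055,-.051,0,.074),box(-.073,.073,.051,.055,0,.074),box(-.073,.073,.005,.009,0,.074),box(.048,.073,-.055,.055,0,.070),box(-.072,.048,-.048,.002,.044,.062)]
CASE=[box(-.06,.06,-.025,.025,0,.010)]
def W(p,P):
    x,y,a=p;c,s=np.cos(a),np.sin(a);return np.c_[x+c*P[:,0]-s*P[:,1],y+s*P[:,0]+c*P[:,1],P[:,2]]
def mask(c,p,parts,S=4):
    h,w=c["frame"].shape[:2];m=np.zeros((h*S,w*S),np.uint8)
    for b in parts:
        q=(proj(c,W(p,b))+.5)*S-.5
        cv2.fillConvexPoly(m,cv2.convexHull((q*16).round().astype(np.int32)),255,shift=4)
    return cv2.resize(m,(w,h),interpolation=cv2.INTER_AREA)/255.
def ray(c,u,v,z):
    from scipy.optimize import fsolve
    return fsolve(lambda q:(proj(c,[q[0],q[1],z])-[u,v])[0],[.6,0])
E
python3 - <<'E'
from h import *
from scipy.optimize import minimize
C={n:pickle.load(open(n+".pkl","rb")) for n in("top","scene")}
t=C["top"]; k=.64
for n,u,v in(("case",466,320),("tray",277,285),("cat",165,297),("jar",632,330),("brush",440,200)): print(n,ray(t,u*k,v*k,.0))
# measured mask: steel = low saturation ; tray = not red
def meas(c):
    hsv=cv2.cvtColor(c["frame"],cv2.COLOR_RGB2HSV).astype(int);f=c["frame"].astype(float)
    red=np.clip((f[...,0]-np.maximum(f[...,1],f[...,2]) -50)/80,0,1)
    return 1-red
def fit(parts,p0,cams,rad):
    M={n:meas(C[n]) for n in cams};Wn={}
    for n in cams:
        ctr=proj(C[n],[p0[0],p0[1],.03])[0];yy,xx=np.mgrid[:384,:512];Wn[n]=((xx-ctr[0])**2+(yy-ctr[1])**2<rad**2)
    cost=lambda p:sum((np.abs(M[n]-mask(C[n],p,parts))*Wn[n]).sum() for n in cams)
    r=minimize(cost,p0,method="Nelder-Mead",options=dict(initial_simplex=[p0]+[list(np.array(p0)+d) for d in np.diag([.01,.01,.1])],xatol=1e-5,fatol=.01))
    return r.x,r.fun
c0=list(ray(t,466*k,320*k,0))+[-0.6]
t0=list(ray(t,277*k,285*k,.03))+[0.2]
for cams in(["top"],["scene"],["top","scene"]):
    print(cams,"case",fit(CASE,c0,cams,38),"tray",fit(TR,t0,cams,48))
pc,_=fit(CASE,c0,["top","scene"],38);pt,_=fit(TR,t0,["top","scene"],48)
for n in C:
    im=cv2.resize(C[n]["frame"][:,:,::-1],None,fx=4,fy=4,interpolation=cv2.INTER_CUBIC)
    for p,parts in((pc,CASE),(pt,TR)):
        for b in parts:
            q=(proj(C[n],W(p,b))+.5)*4-.5
            for i in range(8):
                for j in(1,2,4):
                    if not i&j: cv2.line(im,tuple(q[i].astype(int)),tuple(q[i|j].astype(int)),(0,255,0),1)
    q=(proj(C[n],[(pc[0]+pt[0])/2,(pc[1]+pt[1])/2,0])[0]*4).astype(int)
    cv2.imwrite(f"pics/ov_{n}.png",im[max(0,q[1]-290):q[1]+290,max(0,q[0]-400):q[0]+400])
E
```

```text
case [ 0.57876047 -0.11699851]
tray [0.62893745 0.18685179]
cat [0.60542283 0.36822214]
jar [ 0.56807463 -0.38213949]
brush [ 0.77671433 -0.07356654]
['top'] case (array([ 0.58042543, -0.1168063 , -0.51627733]), np.float64(14.499754901960785)) tray (array([0.62118097, 0.1805684 , 0.30178658]), np.float64(227.85710784313727))
['scene'] case (array([ 0.57907411, -0.11526785, -0.5258583 ]), np.float64(206.2323529411765)) tray (array([0.61818603, 0.18284421, 0.27206086]), np.float64(244.96593137254902))
['top', 'scene'] case (array([ 0.57977488, -0.11631462, -0.51317885]), np.float64(232.0531862745098)) tray (array([0.61870485, 0.18230481, 0.27427843]), np.float64(499.7549019607843))
```

View pics/ov_top.png

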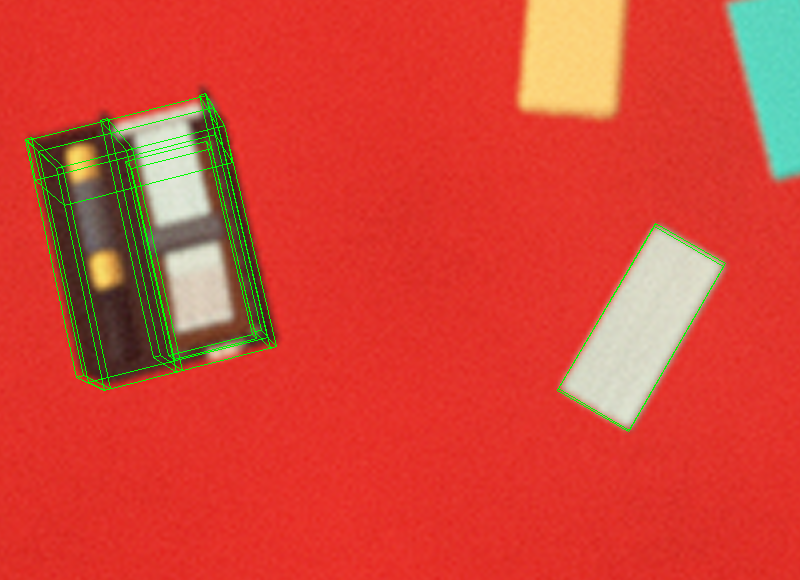

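View pics/ov_scene.png

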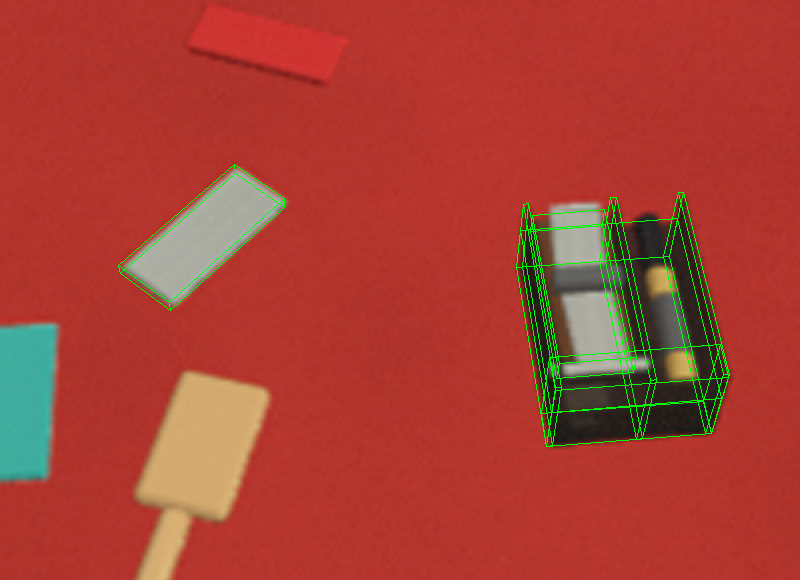

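Both outlines match closely. Steel case is at (0.580,-0.116), yaw -0.516. Trays are at (0.619,0.182), yaw 0.274, with the front facing the robot. I'll grip near the robot-side end of the case.

```bash
cat >> h.py <<'E'
PC=np.array([.5798,-.1160,-.516]);PT=np.array([.6187,.1823,.274])
def goal(s,x,y,z,yaw):
    "tool down, tool x along world yaw"
    Rt=R.from_matrix(np.array([[np.cos(yaw),np.sin(yaw),0],[np.sin(yaw),-np.cos(yaw),0],[0,0,-1]]))
    R0=R.from_quat(s["tcp_rot"])
    return (R0.inv()*Rt).as_rotvec().round(4),R0.inv().apply(np.array([x,y,z])-s["eef_pos"]).round(4)
def show(s): print("t",round(s["time"],2),"pos",s["eef_pos"].round(4),"F",s["contact_force"].round(2),"open",round(s["opening"],3),"yawx",R.from_quat(s["tcp_rot"]).as_matrix()[:,0].round(4),"q",s["qpos"].round(2))
def mouth(d,off=0):
    "d inward from lane front edge"
    return W(PT,np.array([[-.073+d,-.023+off,0]]))[0,:2]
E
python3 - <<'E'
from plant import *
from h import *
s=get_state();show(s)
g=W(PC,np.array([[-.046,0,0]]))[0,:2];print(g,mouth(0),mouth(-.111))
print(goal(s,*g,.08,PC[2]+np.pi))
E
```

```text
t 0.1 pos [0.2505 0.6261 0.2301] F [-0.02  0.49 -0.16] open 0.999 yawx [-9.284e-01  3.716e-01  3.000e-04] q [ 1.04  0.29  1.58  0.    1.28 -0.15]
[ 0.53978921 -0.09330337] [0.55464661 0.14040533] [0.44778733 0.11037046]
(array([-0.0022, -0.0002,  0.1353]), array([-0.536 , -0.5601,  0.1511]))
```

arm_command([
  [[-0.002,0,0.135],[-0.536,-0.56,0.03],0.41],
  [[-0.002,0,0.135],[-0.536,-0.56,0.03],0.41],
  [[-0.002,0,0.135],[-0.536,-0.56,0.03],0.41],
  [[-0.002,0,0.135],[-0.536,-0.56,0.03],0.41],
  [[-0.002,0,0.135],[-0.536,-0.56,0.03],0.41],
  [[-0.002,0,0.135],[-0.536,-0.56,0.03],0.41],
  [[-0.002,0,0.135],[-0.536,-0.56,0.03],0.41],
  [[-0.002,0,0.135],[-0.536,-0.56,0.03],0.41],
  [[-0.002,0,0.135],[-0.536,-0.56,0.03],0.41],
  [[-0.002,0,0.135],[-0.536,-0.56,0.03],0.41],
  [[-0.002,0,0.135],[-0.536,-0.56,0.1],0.41],
  [[-0.002,0,0.135],[-0.536,-0.56,0.151],0.41],
], force=50)

```text
time: 1.6
eef_pos: [0.5225, -0.0477, 0.1349]
tcp_rot: [0.256, 0.967, -0.0, 0.002]
contact_force: [-0.1, 0.5, 0.5]
opening: 0.705
```

```bash
python3 - <<'E'
from plant import *
from h import *
s=get_state();show(s)
g=W(PC,np.array([[-.046,0,0]]))[0,:2]
print(goal(s,*g,.02,PC[2]+np.pi))
E
```

```text
t 1.6 pos [ 0.5225 -0.0477  0.1349] F [-0.11  0.51  0.47] open 0.705 yawx [-0.8691  0.4946 -0.0049] q [-0.28  0.06  2.03 -0.    1.05 -1.34]
(array([ 0.001 ,  0.0049, -0.0014]), array([-0.037 , -0.0312,  0.115 ]))
```

arm_command([
  [[0,0.005,-0.001],[-0.037,-0.0312,0.04],0.41],
  [[0,0.005,-0.001],[-0.037,-0.0312,0.09],0.41],
  [[0,0.005,-0.001],[-0.037,-0.0312,0.115],0.41],
  [[0,0.005,-0.001],[-0.037,-0.0312,0.115],0.41],
  [[0,0.005,-0.001],[-0.037,-0.0312,0.115],0.41],
])

```text
time: 2.22
eef_pos: [0.5406, -0.0935, 0.0212]
tcp_rot: [0.255, 0.967, 0.0, 0.001]
contact_force: [0.1, -0.5, -0.4]
opening: 0.705
```

```bash
python3 - <<'E'
from plant import *
from h import *
s=get_state();show(s)
g=W(PC,np.array([[-.046,0,0]]))[0,:2]
print(goal(s,*g,.003,PC[2]+np.pi))
C=[]
for n in("scene","top"):
    c=read_camera(n);q=proj(c,[.57,-.11,.02])[0].astype(int)
    C.append(cv2.resize(c["frame"][q[1]-50:q[1]+50,q[0]-50:q[0]+50,::-1],(400,400),interpolation=cv2.INTER_CUBIC))
cv2.imwrite("pics/g1.png",np.hstack(C))
E
```

```text
t 2.23 pos [ 0.5406 -0.0935  0.0212] F [ 0.12 -0.5  -0.41] open 0.705 yawx [-0.8697  0.4935 -0.0016] q [-0.36  0.28  2.01  0.    0.84 -1.41]
(array([ 0.0013,  0.0016, -0.0001]), array([ 0.0009, -0.0003,  0.0182]))
```

View pics/g1.png

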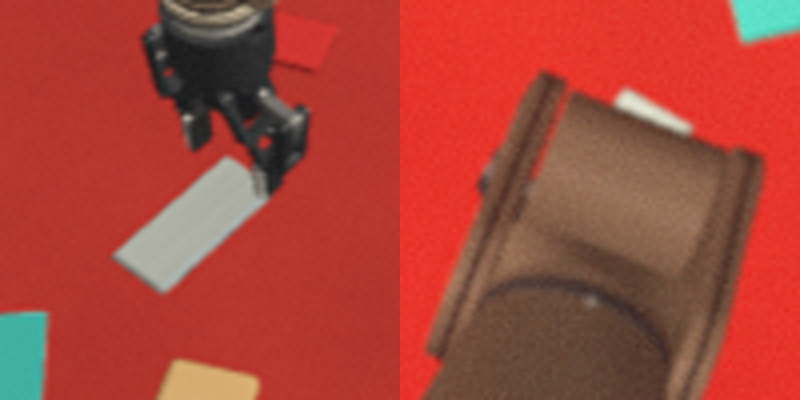

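The fingers straddle the near end of the case, about (230,175) in the left panel. Lowering now.

arm_command([
  [[0.001,0.0016,0],[0.001,0,0.012],0.41],
  [[0.001,0.0016,0],[0.001,0,0.018],0.41],
  [[0.001,0.0016,0],[0.001,0,0.018],0.41],
])

```text
time: 2.7
eef_pos: [0.5397, -0.0928, 0.0032]
tcp_rot: [0.255, 0.967, 0.0, 0.0]
contact_force: [0.0, 0.2, -0.1]
opening: 0.702
```

arm_command([
  [[0,0,0],[0,0,0.002],0.41],
  [[0,0,0],[0,0,0.003],0.41],
  [[0,0,0],[0,0,0.003],0.41],
])

```text
time: 3.08
eef_pos: [0.5397, -0.0928, 0.0002]
tcp_rot: [0.255, 0.967, 0.0, 0.0]
contact_force: [-0.0, -1.1, -0.3]
opening: 0.706
```

arm_command([
  [[0,0,0],[0,0,0.001],0.41],
  [[0,0,0],[0,0,0.002],0.41],
  [[0,0,0],[0,0,0.003],0.41],
  [[0,0,0],[0,0,0.003],0.41],
])

```text
time: 3.58
eef_pos: [0.5396, -0.0928, -0.003]
tcp_rot: [0.255, 0.967, 0.0, -0.0]
contact_force: [-0.4, 0.4, 0.4]
opening: 0.707
```

arm_command([
  [[0,0,0],[0,0,0.001],0.41],
  [[0,0,0],[0,0,0.002],0.41],
  [[0,0,0],[0,0,0.002],0.41],
])

```text
time: 3.95
eef_pos: [0.5397, -0.0928, -0.005]
tcp_rot: [0.255, 0.967, 0.0, -0.0]
contact_force: [0.1, -0.0, -0.8]
opening: 0.704
```

arm_command([
  [[0,0,0],[0,0,0.001],0.41],
  [[0,0,0],[0,0,0.002],0.41],
  [[0,0,0],[0,0,0.002],0.41],
])

```text
time: 4.32
eef_pos: [0.5397, -0.0928, -0.0051]
tcp_rot: [0.255, 0.967, 0.0, -0.001]
contact_force: [-5.0, 1.0, 13.1]
opening: 0.708
```

Table contact at z=-0.005 with this opening. Raising 3 mm and closing.

arm_command([
  [[0,0,0],[0,0,-0.0027],0.41],
  [[0,0,0],[0,0,-0.0027],0.3],
  [[0,0,0],[0,0,-0.0027],0.1],
  [[0,0,0],[0,0,-0.0027],-0.3],
  [[0,0,0],[0,0,-0.0027],-0.3],
  [[0,0,0],[0,0,-0.0027],-0.3],
  [[0,0,0],[0,0,-0.0027],-0.3],
])

```text
time: 5.2
eef_pos: [0.5401, -0.0929, -0.0021]
tcp_rot: [0.255, 0.967, 0.0, -0.0]
contact_force: [1.1, -0.1, 4.4]
opening: 0.568
```

arm_command([
  [[0,0,0],[0,0,-0.01],-0.3],
  [[0,0,0],[0,0,-0.04],-0.3],
  [[0,0,0],[0,0,-0.08],-0.3],
  [[0,0,0],[0,0,-0.11],-0.3],
  [[0,0,0],[0,0,-0.11],-0.3],
])

```text
time: 5.82
eef_pos: [0.5416, -0.0935, 0.1104]
tcp_rot: [0.255, 0.967, -0.0, 0.002]
contact_force: [-0.8, -1.1, -0.2]
opening: 0.566
```

```bash
python3 - <<'E'
from plant import *
from h import *
s=get_state();show(s)
for d in(-.14,-.111): print(goal(s,*mouth(d),.1,PT[2]+np.pi))
c=read_camera("scene");q=proj(c,[.57,-.11,.1])[0].astype(int)
cv2.imwrite("pics/g2.png",cv2.resize(c["frame"][q[1]-60:q[1]+60,q[0]-60:q[0]+60,::-1],(600,600),interpolation=cv2.INTER_CUBIC))
E
```

```text
t 5.83 pos [ 0.5416 -0.0935  0.1104] F [-0.84 -1.1  -0.25] open 0.566 yawx [-0.8699  0.4932 -0.0042] q [-0.36  0.14  1.98  0.    1.01 -1.41]
(array([-0.0009,  0.0042, -0.7897]), array([0.2026, 0.1105, 0.0096]))
(array([-0.0009,  0.0042, -0.7897]), array([0.1822, 0.1311, 0.0097]))
```

View pics/g2.png

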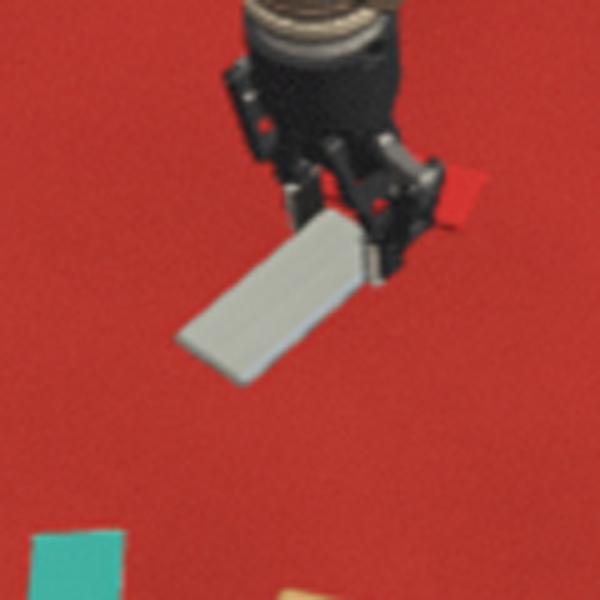

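arm_command([
  [[0,0.001,-0.11],[0.04,0.01,0.002],-0.3],
  [[0,0.001,-0.22],[0.08,0.03,0.004],-0.3],
  [[0,0.002,-0.33],[0.12,0.05,0.006],-0.3],
  [[0,0.002,-0.45],[0.15,0.07,0.008],-0.3],
  [[0,0.003,-0.57],[0.18,0.09,0.009],-0.3],
  [[0,0.004,-0.69],[0.2,0.105,0.01],-0.3],
  [[-0.001,0.004,-0.79],[0.203,0.1105,0.01],-0.3],
  [[-0.001,0.004,-0.79],[0.203,0.1105,0.01],-0.3],
  [[-0.001,0.004,-0.79],[0.203,0.1105,0.01],-0.3],
])

```text
time: 7.0
eef_pos: [0.4174, 0.1029, 0.0971]
tcp_rot: [-0.136, 0.991, 0.001, -0.003]
contact_force: [-0.3, 0.2, -0.2]
opening: 0.564
```

```bash
cat > look.py <<'E'
from plant import *
from h import *
import sys
def look(name,p,extra=(),r=45,show_case=None):
    C=[]
    for n in("scene","top"):
        c=read_camera(n);q=proj(c,p)[0].round().astype(int);S=400//(2*r) if 400%(2*r)==0 else 400/(2*r)
        im=cv2.resize(c["frame"][q[1]-r:q[1]+r,q[0]-r:q[0]+r,::-1],(400,400),interpolation=cv2.INTER_CUBIC)
        for P in extra:
            u=((proj(c,P)-q+r+.5)*S-.5)
            for i in range(len(u)-1): cv2.line(im,tuple(u[i].astype(int)),tuple(u[i+1].astype(int)),(0,255,0),1)
        C.append(im);pickle.dump(c,open(f"{name}_{n}.pkl","wb"))
    cv2.imwrite(f"pics/{name}.png",np.hstack(C))
def caserect(s,zb,ahead=.106,back=.014):
    M=R.from_quat(s["tcp_rot"]).as_matrix();a=-M[:,0];b=M[:,1];o=s["eef_pos"].copy();o[2]+=zb
    return [np.array([o+a*ahead+b*.025,o+a*ahead-b*.025,o-a*back-b*.025,o-a*back+b*.025,o+a*ahead+b*.025])]
E
python3 - <<'E'
from look import *
s=get_state();show(s)
look("i1",[.53,.13,.08],caserect(s,.0121),r=60)
for z in(.1,.0615): print(goal(s,*mouth(-.111),z,PT[2]+np.pi))
E
```

```text
t 7.0 pos [0.4174 0.1029 0.0971] F [-0.28  0.16 -0.22] open 0.564 yawx [-0.9631 -0.2692  0.0053] q [ 0.   -0.1   2.26  0.    0.99 -1.84]
(array([ 0.0028, -0.0053, -0.0015]), array([-0.0313, -0.001 , -0.0031]))
(array([ 0.0028, -0.0053, -0.0015]), array([-0.0315, -0.0011,  0.0354]))
```

View pics/i1.png

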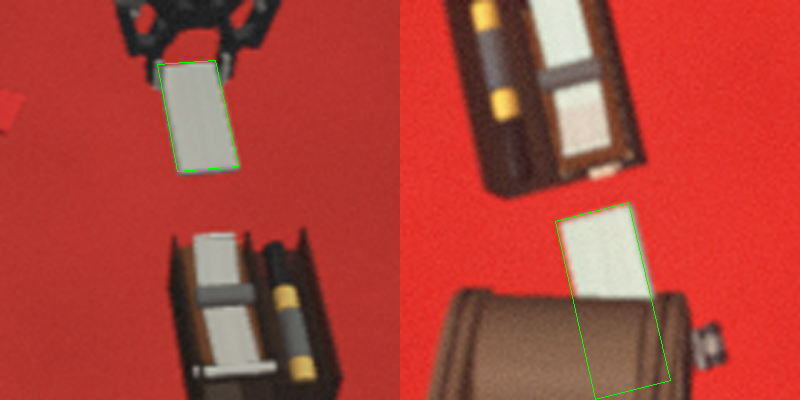

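Held level and aligned. Lowering to the mouth height with a small alignment.

arm_command([
  [[0.003,-0.005,-0.0015],[-0.01,0,0.02],-0.3],
  [[0.003,-0.005,-0.0015],[-0.02,0,0.034],-0.3],
  [[0.003,-0.005,-0.0015],[-0.0275,-0.001,0.0354],-0.3],
  [[0.003,-0.005,-0.0015],[-0.0275,-0.001,0.0354],-0.3],
  [[0.003,-0.005,-0.0015],[-0.0275,-0.001,0.0354],-0.3],
])

```text
time: 7.72
eef_pos: [0.4448, 0.1092, 0.0627]
tcp_rot: [-0.136, 0.991, -0.0, 0.001]
contact_force: [0.9, 0.6, -0.5]
opening: 0.564
```

```bash
python3 - <<'E'
from look import *
from scipy.optimize import minimize
s=get_state();show(s)
L=[np.c_[np.array([mouth(0,-.028),mouth(0,.028)]),[.062,.062]],np.c_[np.array([mouth(0,-.028),mouth(.1,-.028)]),[.074,.074]],np.c_[np.array([mouth(0,.028),mouth(.1,.028)]),[.074,.074]]]
look("i2",[.54,.135,.07],caserect(s,.0121)+L,r=50)
# lateral/yaw/lead fit of visible front part
M=R.from_quat(s["tcp_rot"]).as_matrix();a=-M[:,0];yaw=np.arctan2(a[1],a[0]);zb=s["eef_pos"][2]+.0021
C={n:pickle.load(open(f"i2_{n}.pkl","rb")) for n in("scene","top")}
for cams in(["scene"],["top"],["scene","top"]):
    def parts(p):
        B=box(p[1]-.05,p[1],-.025,.025,zb,zb+.01); return B
    def pose(p): 
        o=s["eef_pos"];l=np.array([-np.sin(yaw),np.cos(yaw)]);return (o[0]+l[0]*p[0],o[1]+l[1]*p[0],yaw+p[2])
    def cost(p):
        t=0
        for n in cams:
            f=C[n]["frame"].astype(float);m=np.clip(f[...,1:].min(2)/ (130 if n=="scene" else 190),0,1)
            ms=mask(C[n],pose(p),[parts(p)])
            # region: band around nominal front part, from 60..115 ahead and +-40 lateral
            o=s["eef_pos"];l=np.array([-np.sin(yaw),np.cos(yaw)])
            q=proj(C[n],[list(o[:2]+a[:2]*u+l*v)+[zb+.01] for u,v in((.065,-.035),(.108,-.035),(.108,.035),(.065,.035))])
            w=np.zeros((384,512),np.uint8);cv2.fillConvexPoly(w,q.round().astype(np.int32),1)
            t+=(np.abs(m-ms)*w).sum()
        return t
    r=minimize(cost,[0,.105,0],method="Nelder-Mead",options=dict(initial_simplex=[[0,.105,0],[.004,.105,0],[0,.1,0],[0,.105,.05]],xatol=1e-5,fatol=.01))
    print(cams,"lateral(left+)",r.x.round(4),r.fun)
M0=mouth(0);d=np.array([np.cos(PT[2]),np.sin(PT[2])]);e=s["eef_pos"][:2]-M0
print("tcp in lane frame",e@d,e@[-d[1],d[0]],"yaw err",yaw-PT[2])
E
```

```text
t 7.72 pos [0.4448 0.1092 0.0627] F [ 0.89  0.59 -0.49] open 0.564 yawx [-0.9628 -0.2703 -0.0016] q [ 0.02  0.02  2.22 -0.    0.9  -1.83]
['scene'] lateral(left+) [-0.0005  0.1064  0.0227] 40.79924585218703
['top'] lateral(left+) [-0.003   0.1064  0.027 ] 68.89484004127968
['scene', 'top'] lateral(left+) [-0.0036  0.1064  0.0392] 116.91752004445502
tcp in lane frame -0.11421175032728367 -0.0003522533008221823 yaw err -0.0002573810526317888
```

View pics/i2.png

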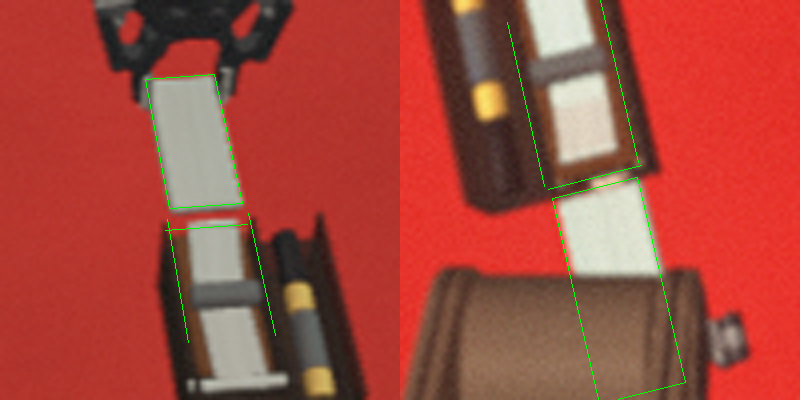

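Case front is centred on the lane within about 1.5 mm: the two cameras disagree in sign and I take the mean. Moving in by feel.

arm_command([
  [[0,0.0016,0],[0,0,0.0012],-0.3],
  [[0,0.0016,0],[-0.004,0,0.0012],-0.3],
  [[0,0.0016,0],[-0.008,0,0.0012],-0.3],
  [[0,0.0016,0],[-0.012,0,0.0012],-0.3],
  [[0,0.0016,0],[-0.016,0,0.0012],-0.3],
  [[0,0.0016,0],[-0.02,0,0.0012],-0.3],
  [[0,0.0016,0],[-0.02,0,0.0012],-0.3],
])

```text
time: 8.7
eef_pos: [0.4642, 0.1147, 0.0615]
tcp_rot: [-0.137, 0.991, -0.0, 0.0]
contact_force: [-0.3, -0.6, -1.3]
opening: 0.566
```

```bash
cat >> look.py <<'E'
def lane(s):
    M0=mouth(0);d=np.array([np.cos(PT[2]),np.sin(PT[2])]);e=s["eef_pos"][:2]-M0;l=np.array([-d[1],d[0]]);F=s["contact_force"]
    a=-R.from_quat(s["tcp_rot"]).as_matrix()[:,0]
    print("lane d %.4f lat %.4f z %.4f yawerr %.4f pitch %.4f | F in %.2f lat %.2f up %.2f"%(e@d,e@l,s["eef_pos"][2],np.arctan2(a[1],a[0])-PT[2],a[2],F[:2]@d,F[:2]@l,F[2]))
E
python3 - <<'E'
from look import *
s=get_state();show(s);lane(s);look("i3",[.57,.145,.07],r=50)
s=get_state();lane(s)
E
```

```text
t 8.7 pos [0.4642 0.1147 0.0615] F [-0.27 -0.62 -1.33] open 0.566 yawx [-9.627e-01 -2.706e-01 -1.000e-04] q [ 0.03  0.07  2.17 -0.    0.9  -1.81]
lane d -0.0941 lat -0.0002 z 0.0615 yawerr 0.0001 pitch 0.0001 | F in -0.43 lat -0.52 up -1.33
lane d -0.0945 lat -0.0002 z 0.0614 yawerr 0.0001 pitch -0.0003 | F in -0.43 lat 1.25 up -0.18
```

View pics/i3.png

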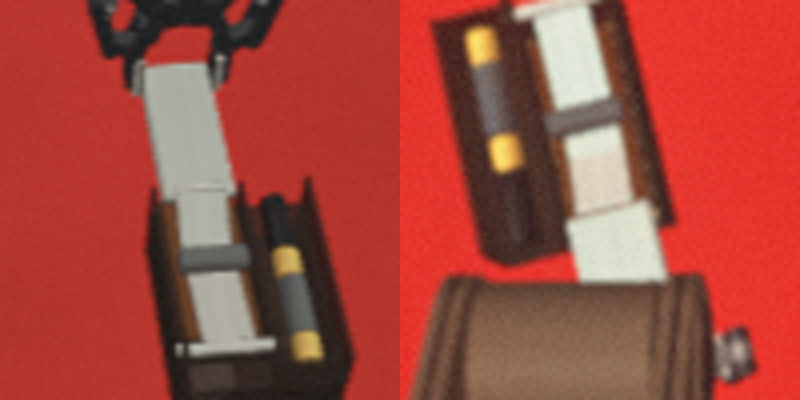

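Case front has entered the lane, centred between wall and divider, with no contact force. Continuing.

arm_command([
  [[0,0,0],[-0.004,0,0],-0.3],
  [[0,0,0],[-0.008,0,0],-0.3],
  [[0,0,0],[-0.011,0,0],-0.3],
  [[0,0,0],[-0.014,0,0],-0.3],
  [[0,0,0],[-0.014,0,0],-0.3],
])

```text
time: 9.43
eef_pos: [0.4775, 0.1185, 0.0614]
tcp_rot: [-0.137, 0.991, -0.0, -0.0]
contact_force: [-0.2, -0.7, -1.0]
opening: 0.566
```

```bash
python3 -c "
from look import *
s=get_state();lane(s)"
```

```text
lane d -0.0802 lat -0.0002 z 0.0614 yawerr 0.0001 pitch -0.0002 | F in -0.39 lat -0.62 up -1.02
```

arm_command([
  [[0,0,0],[-0.003,0,0],-0.3],
  [[0,0,0],[-0.006,0,0],-0.3],
  [[0,0,0],[-0.009,0,0],-0.3],
  [[0,0,0],[-0.012,0,0],-0.3],
  [[0,0,0],[-0.012,0,0],-0.3],
])

```text
time: 10.05
eef_pos: [0.4892, 0.1218, 0.0613]
tcp_rot: [-0.137, 0.991, -0.0, -0.0]
contact_force: [-0.6, 0.0, -1.1]
opening: 0.57
```

```bash
python3 -c "
from look import *
s=get_state();lane(s);look('i4',[.58,.15,.07],r=50)
s=get_state();lane(s)"
```

```text
lane d -0.0680 lat -0.0002 z 0.0613 yawerr 0.0001 pitch -0.0002 | F in -0.56 lat 0.16 up -1.06
lane d -0.0680 lat -0.0002 z 0.0614 yawerr 0.0001 pitch 0.0002 | F in -0.75 lat 0.23 up -1.48
```

View pics/i4.png

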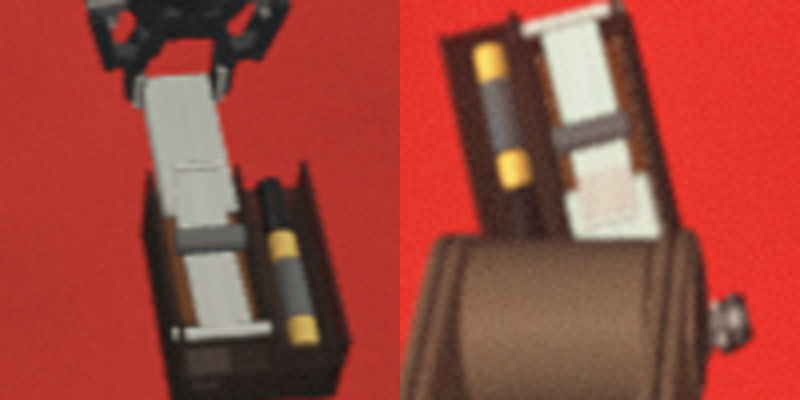

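The case is under the lip, the arm is lifting, and forces are about 1 N. Continuing.

arm_command([
  [[0,0,0],[-0.003,0,0],-0.3],
  [[0,0,0],[-0.006,0,0],-0.3],
  [[0,0,0],[-0.009,0,0],-0.3],
  [[0,0,0],[-0.012,0,0],-0.3],
  [[0,0,0],[-0.015,0,0],-0.3],
])

```text
time: 10.78
eef_pos: [0.5043, 0.126, 0.0617]
tcp_rot: [-0.137, 0.991, -0.0, 0.001]
contact_force: [-0.5, -0.2, -1.2]
opening: 0.569
```

arm_command([
  [[0,0,0],[-0.003,0,0],-0.3],
  [[0,0,0],[-0.006,0,0],-0.3],
  [[0,0,0],[-0.009,0,0],-0.3],
  [[0,0,0],[-0.012,0,0],-0.3],
  [[0,0,0],[-0.015,0,0],-0.3],
])

```text
time: 11.4
eef_pos: [0.519, 0.1301, 0.0617]
tcp_rot: [-0.137, 0.991, -0.0, 0.001]
contact_force: [0.0, -0.4, -2.5]
opening: 0.57
```

```bash
python3 -c "
from look import *
s=get_state();lane(s);look('i5',[.58,.15,.07],r=50)
s=get_state();lane(s)"
```

```text
lane d -0.0371 lat -0.0003 z 0.0617 yawerr 0.0001 pitch 0.0013 | F in -0.08 lat -0.36 up -2.47
lane d -0.0368 lat -0.0003 z 0.0619 yawerr 0.0001 pitch 0.0022 | F in 0.30 lat -0.29 up -1.29
```

View pics/i5.png

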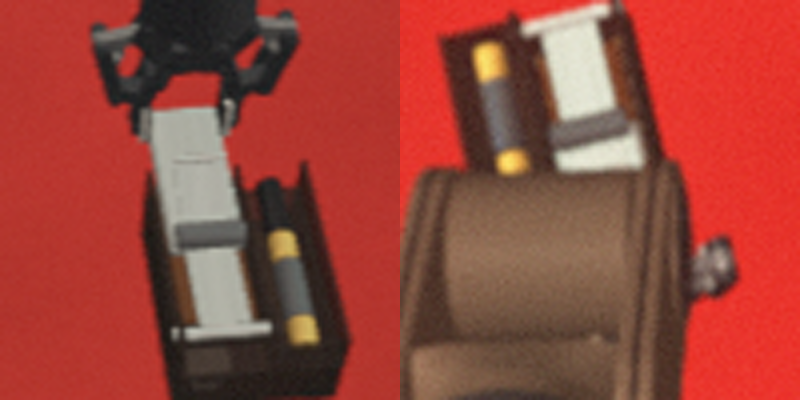

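arm_command([
  [[0,-0.001,0],[-0.003,0,0],-0.3],
  [[0,-0.001,0],[-0.006,0,0],-0.3],
  [[0,-0.001,0],[-0.009,0,0.0005],-0.3],
  [[0,-0.001,0],[-0.012,0,0.001],-0.3],
  [[0,-0.001,0],[-0.015,0,0.001],-0.3],
  [[0,-0.001,0],[-0.015,0,0.001],-0.3],
])

```text
time: 12.25
eef_pos: [0.5343, 0.1343, 0.061]
tcp_rot: [-0.137, 0.991, -0.0, 0.002]
contact_force: [0.3, -0.3, -1.5]
opening: 0.566
```

```bash
python3 -c "
from look import *
s=get_state();lane(s)"
```

```text
lane d -0.0213 lat -0.0004 z 0.0610 yawerr 0.0001 pitch 0.0042 | F in 0.17 lat -0.40 up -1.51
```

arm_command([
  [[0,-0.003,0],[0,0,0.0008],-0.3],
  [[0,-0.003,0],[0,0,0.0008],-0.3],
  [[0,-0.003,0],[0,0,0.0008],0.25],
  [[0,-0.003,0],[0,0,0.0008],0.5],
  [[0,-0.003,0],[0,0,0.0008],0.5],
  [[0,-0.003,0],[0,0,0.0008],0.5],
])

```text
time: 13.0
eef_pos: [0.5344, 0.1343, 0.0604]
tcp_rot: [-0.137, 0.991, -0.0, 0.004]
contact_force: [-0.5, 0.5, -0.5]
opening: 0.75
```

```bash
python3 -c "
from look import *
s=get_state();lane(s);print(s['opening']);look('i6',[.58,.15,.07],r=50)"
```

```text
lane d -0.0211 lat -0.0004 z 0.0604 yawerr 0.0001 pitch 0.0076 | F in -0.33 lat 0.62 up -0.51
0.7500508197792881
```

View pics/i6.png

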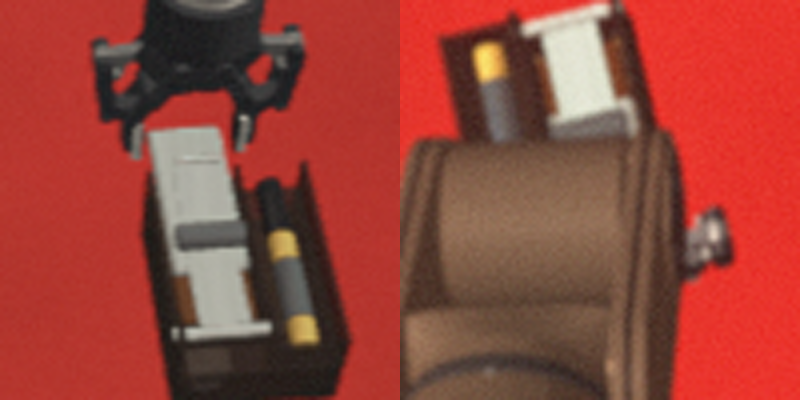

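Case released cleanly and resting on the pile with the arm on it. Backing off, closing the fingers, then pushing the end.

arm_command([
  [[0,0.0076,0],[0.005,0,0],0.5],
  [[0,0.0076,0],[0.025,0,-0.002],0.5],
  [[0,0.0076,0],[0.042,0,-0.004],0.5],
  [[0,0.0076,0],[0.042,0,-0.004],0.5],
  [[0,0.0076,0],[0.042,0,-0.004],-1],
  [[0,0.0076,0],[0.042,0,-0.004],-1],
  [[0,0.0076,0],[0.042,0,-0.004],-1],
  [[0,0.0076,0],[0.042,0,-0.004],-1],
  [[0,0.0076,0],[0.042,0,-0.004],-1],
  [[0,0.0076,0],[0.042,0,-0.004],-1],
])

```text
time: 14.35
eef_pos: [0.4939, 0.1229, 0.064]
tcp_rot: [-0.137, 0.991, -0.001, -0.0]
contact_force: [0.3, -0.5, -0.2]
opening: -0.001
```

```bash
python3 -c "
from look import *
s=get_state();lane(s);print(s['opening']);look('i7',[.56,.14,.07],r=40)
s=get_state();lane(s)"
```

```text
lane d -0.0632 lat -0.0004 z 0.0640 yawerr 0.0001 pitch -0.0003 | F in 0.14 lat -0.56 up -0.20
-0.0012577247088844004
lane d -0.0633 lat -0.0004 z 0.0639 yawerr 0.0001 pitch -0.0003 | F in -0.09 lat -0.08 up -0.39
```

View pics/i7.png

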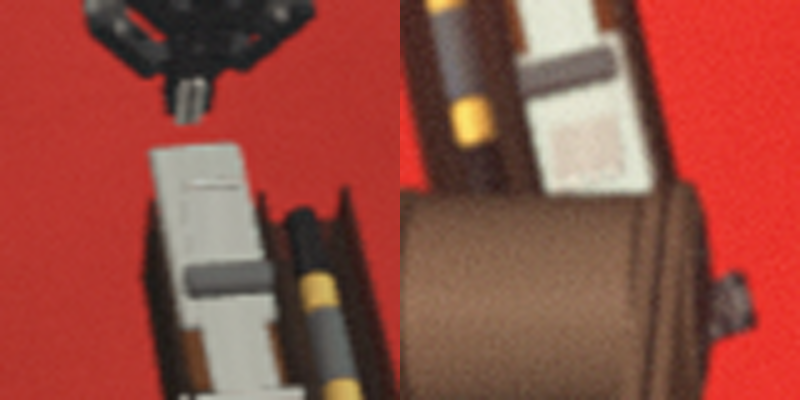

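arm_command([
  [[0,0,0],[-0.004,0,0],-1],
  [[0,0,0],[-0.008,0,0],-1],
  [[0,0,0],[-0.012,0,0],-1],
  [[0,0,0],[-0.015,0,0],-1],
  [[0,0,0],[-0.018,0,0],-1],
  [[0,0,0],[-0.021,0,0],-1],
  [[0,0,0],[-0.024,0,0],-1],
])

```text
time: 15.32
eef_pos: [0.5168, 0.1294, 0.0639]
tcp_rot: [-0.137, 0.991, -0.001, -0.001]
contact_force: [-1.9, -0.1, 1.6]
opening: -0.001
```

```bash
python3 -c "
from look import *
s=get_state();lane(s)"
```

```text
lane d -0.0395 lat -0.0003 z 0.0639 yawerr 0.0002 pitch -0.0013 | F in -1.89 lat 0.40 up 1.64
```

arm_command([
  [[0,0,0],[-0.002,0,0],-1],
  [[0,0,0],[-0.004,0,0],-1],
  [[0,0,0],[-0.006,0,0],-1],
  [[0,0,0],[-0.008,0,0],-1],
  [[0,0,0],[-0.01,0,0],-1],
])

```text
time: 15.95
eef_pos: [0.5265, 0.1321, 0.0638]
tcp_rot: [-0.137, 0.991, -0.001, -0.001]
contact_force: [-2.2, -1.3, 1.7]
opening: 0.001
```

```bash
python3 -c "
from look import *
s=get_state();lane(s);look('i8',[.57,.15,.07],r=40)
s=get_state();lane(s)"
```

```text
lane d -0.0293 lat -0.0003 z 0.0638 yawerr 0.0001 pitch -0.0013 | F in -2.47 lat -0.68 up 1.72
lane d -0.0290 lat -0.0004 z 0.0638 yawerr 0.0001 pitch -0.0005 | F in -1.38 lat 0.44 up 0.25
```

View pics/i8.png

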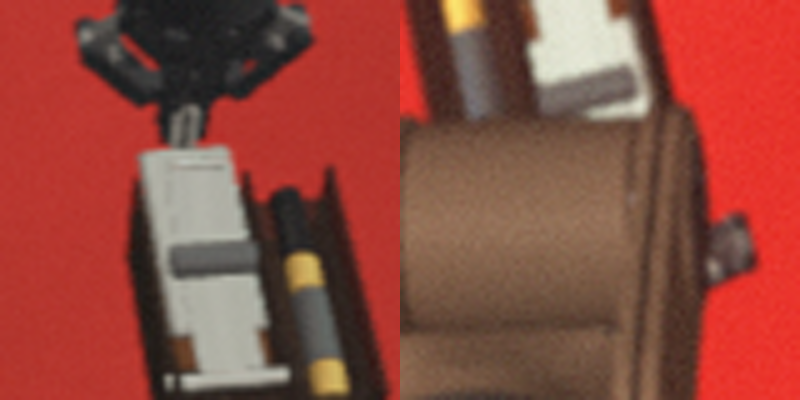

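Finger is on the end at (183,147) and pushing with about 2 N, trays unmoved.

arm_command([
  [[0,0,0],[-0.002,0,0],-1],
  [[0,0,0],[-0.004,0,0],-1],
  [[0,0,0],[-0.006,0,0],-1],
  [[0,0,0],[-0.008,0,0],-1],
  [[0,0,0],[-0.01,0,0],-1],
  [[0,0,0],[-0.0115,0,0],-1],
])

```text
time: 16.8
eef_pos: [0.5379, 0.1354, 0.0638]
tcp_rot: [-0.137, 0.991, -0.0, -0.0]
contact_force: [-2.0, -0.9, 0.4]
opening: 0.003
```

```bash
python3 -c "
from look import *
s=get_state();lane(s);look('i9',[.58,.15,.07],(),r=40)
s=get_state();lane(s)"
```

```text
lane d -0.0174 lat -0.0003 z 0.0638 yawerr 0.0001 pitch -0.0005 | F in -2.20 lat -0.32 up 0.41
lane d -0.0173 lat -0.0004 z 0.0638 yawerr 0.0000 pitch 0.0001 | F in -1.26 lat -0.23 up 0.56
```

View pics/i9.png

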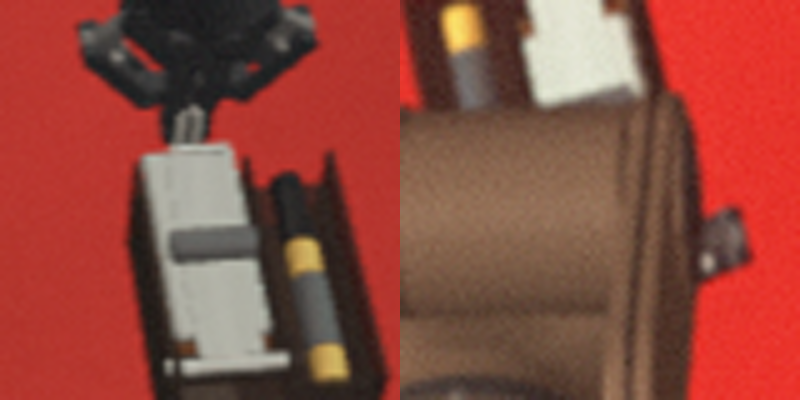

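arm_command([
  [[0,0,0],[-0.001,0,0],-1],
  [[0,0,0],[-0.002,0,0],-1],
  [[0,0,0],[-0.003,0,0],-1],
  [[0,0,0],[-0.003,0,0],-1],
])

```text
time: 17.4
eef_pos: [0.5412, 0.1362, 0.0638]
tcp_rot: [-0.137, 0.991, -0.0, 0.0]
contact_force: [-0.6, 0.1, 0.9]
opening: 0.002
```

arm_command([
  [[0,0,0],[-0.0007,0,0],-1],
  [[0,0,0],[-0.0014,0,0],-1],
  [[0,0,0],[-0.002,0,0],-1],
])

```text
time: 17.77
eef_pos: [0.5432, 0.1368, 0.0639]
tcp_rot: [-0.137, 0.991, -0.0, 0.0]
contact_force: [-2.0, 0.3, 1.2]
opening: -0.001
```

```bash
python3 -c "
from look import *
s=get_state();lane(s);look('i10',[.58,.15,.07],(),r=40)
s=get_state();lane(s)"
```

```text
lane d -0.0120 lat -0.0004 z 0.0639 yawerr 0.0001 pitch 0.0005 | F in -1.87 lat 0.82 up 1.22
lane d -0.0120 lat -0.0004 z 0.0638 yawerr 0.0000 pitch 0.0007 | F in -2.08 lat -0.53 up 0.98
```

View pics/i10.png

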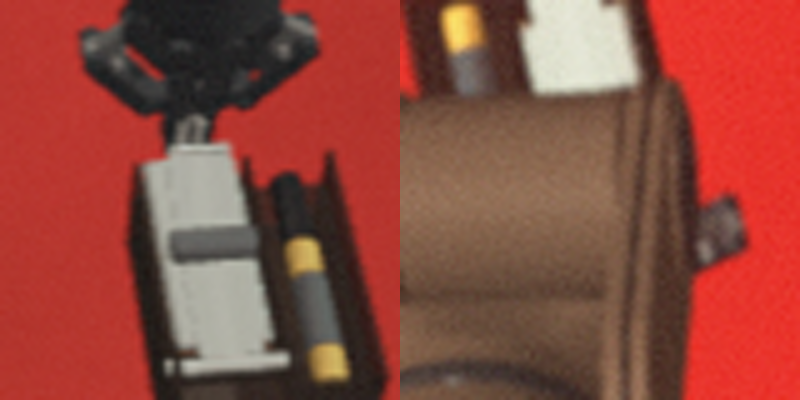

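arm_command([
  [[0,0,0],[-0.0005,0,0],-1],
  [[0,0,0],[-0.001,0,0],-1],
  [[0,0,0],[-0.001,0,0],-1],
])

```text
time: 18.25
eef_pos: [0.5443, 0.1371, 0.0638]
tcp_rot: [-0.137, 0.991, -0.0, 0.0]
contact_force: [-1.2, -0.9, 0.3]
opening: 0.004
```

arm_command([
  [[0,0,0],[-0.0005,0,0],-1],
  [[0,0,0],[-0.001,0,0],-1],
  [[0,0,0],[-0.001,0,0],-1],
])

```text
time: 18.62
eef_pos: [0.5453, 0.1373, 0.0638]
tcp_rot: [-0.137, 0.991, -0.0, 0.001]
contact_force: [-1.5, -1.1, 1.2]
opening: 0.004
```

```bash
python3 -c "
from look import *
s=get_state();lane(s)"
```

```text
lane d -0.0098 lat -0.0004 z 0.0638 yawerr -0.0001 pitch 0.0011 | F in -1.70 lat -0.68 up 1.25
```

arm_command([
  [[0,0,0],[-0.0005,0,0],-1],
  [[0,0,0],[-0.001,0,0],-1],
  [[0,0,0],[-0.001,0,0],-1],
])

```text
time: 19.0
eef_pos: [0.5464, 0.1377, 0.0638]
tcp_rot: [-0.137, 0.991, -0.0, 0.001]
contact_force: [-1.4, -0.1, 0.5]
opening: 0.004
```

arm_command([
  [[0,0,0],[-0.0005,0,0],-1],
  [[0,0,0],[-0.0005,0,0],-1],
])

```text
time: 19.25
eef_pos: [0.5469, 0.1378, 0.0638]
tcp_rot: [-0.137, 0.991, -0.0, 0.001]
contact_force: [-1.4, -0.1, 0.4]
opening: -0.002
```

```bash
python3 -c "
from look import *
s=get_state();lane(s);look('i11',[.6,.16,.07],r=40)
s=get_state();lane(s)"
```

```text
lane d -0.0082 lat -0.0004 z 0.0638 yawerr -0.0000 pitch 0.0013 | F in -1.39 lat 0.31 up 0.44
lane d -0.0082 lat -0.0004 z 0.0638 yawerr -0.0001 pitch 0.0014 | F in -0.67 lat -0.48 up 0.46
```

View pics/i11.png

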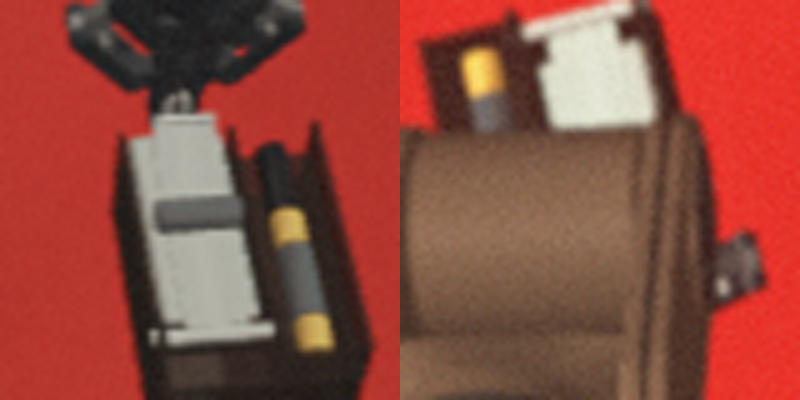

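arm_command([
  [[0,0,0],[-0.0005,0,0],-1],
  [[0,0,0],[-0.001,0,0],-1],
  [[0,0,0],[-0.001,0,0],-1],
])

```text
time: 19.73
eef_pos: [0.5479, 0.1381, 0.0638]
tcp_rot: [-0.137, 0.991, -0.0, 0.001]
contact_force: [-1.1, -1.0, 0.5]
opening: -0.003
```

arm_command([
  [[0,0,0],[-0.0005,0,0],-1],
  [[0,0,0],[-0.001,0,0],-1],
  [[0,0,0],[-0.001,0,0],-1],
])

```text
time: 20.1
eef_pos: [0.5481, 0.1382, 0.0638]
tcp_rot: [-0.137, 0.991, -0.001, -0.0]
contact_force: [-5.1, -1.5, 2.9]
opening: 0.001
```

```bash
python3 -c "
from look import *
s=get_state();lane(s)"
```

```text
lane d -0.0069 lat -0.0004 z 0.0638 yawerr 0.0003 pitch -0.0011 | F in -5.33 lat -0.02 up 2.93
```

The force rose to 5.3 N and motion stopped, so it is home against the stop. Backing off gently and looking.

arm_command([
  [[0,0,0],[0.001,0,0],-1],
  [[0,0,0],[0.006,0,0],-1],
  [[0,0,0],[0.025,0,0],-1],
  [[0,0,0],[0.06,0,0],-1],
  [[0,0,0],[0.06,0,-0.06],-1],
  [[0,0,0],[0.06,0,-0.12],-1],
  [[0,0,0],[0.06,0.05,-0.17],-1],
  [[0,0,0],[0.06,0.11,-0.17],-1],
  [[0,0,0],[0.06,0.17,-0.17],-1],
  [[0,0,0],[0.06,0.2,-0.17],-1],
  [[0,0,0],[0.06,0.2,-0.17],-1],
])

```text
time: 21.48
eef_pos: [0.4356, 0.3165, 0.2337]
tcp_rot: [-0.139, 0.99, -0.0, 0.0]
contact_force: [0.4, -0.5, -1.1]
opening: 0.001
```

```bash
python3 - <<'E'
from look import *
s=get_state();show(s)
B=W(PT,np.array([[.048-.12,-.048,.072],[.048,-.048,.072],[.048,.002,.072],[-.072,.002,.072],[-.072,-.048,.072]]))
T=W(PT,np.array([[-.073,-.055,.074],[.073,-.055,.074],[.073,.055,.074],[-.073,.055,.074]]))
look("f1",[.61,.17,.06],[],r=40)
look("f2",[.61,.17,.06],[B,T],r=40)
from scipy.optimize import minimize
# compare tray in before/after pictures
for n in("top","scene"):
    a=pickle.load(open(n+".pkl","rb"))["frame"];c=pickle.load(open(f"f1_{n}.pkl","rb"));b=c["frame"]
    q=proj(c,W(PT,np.array([[-.02,.035,.06]])))[0].astype(int);r=13
    t=a[q[1]-r:q[1]+r,q[0]-r//2:q[0]+r//2];w=b[q[1]-r-6:q[1]+r+6,q[0]-r//2-6:q[0]+r//2+6]
    m=cv2.matchTemplate(w,t,cv2.TM_CCOEFF_NORMED);k=np.unravel_index(m.argmax(),m.shape);print(n,"lipcolour shift px",k[1]-6,k[0]-6,m.max(),m[k[0]-1:k[0]+2,k[1]-1:k[1]+2].round(3).tolist())
E
```

```text
t 21.48 pos [0.4356 0.3165 0.2337] F [ 0.41 -0.54 -1.09] open 0.001 yawx [-9.616e-01 -2.744e-01 -3.000e-04] q [ 0.44 -0.02  1.91 -0.    1.25 -1.41]
top lipcolour shift px 0 0 0.99578553 [[0.9020000100135803, 0.9539999961853027, 0.8759999871253967], [0.9269999861717224, 0.9959999918937683, 0.9269999861717224], [0.878000020980835, 0.9549999833106995, 0.8989999890327454]]
scene lipcolour shift px 0 0 0.9978872 [[0.8460000157356262, 0.9200000166893005, 0.8059999942779541], [0.8960000276565552, 0.9980000257492065, 0.8980000019073486], [0.8119999766349792, 0.9259999990463257, 0.8600000143051147]]
```

View pics/f1.png

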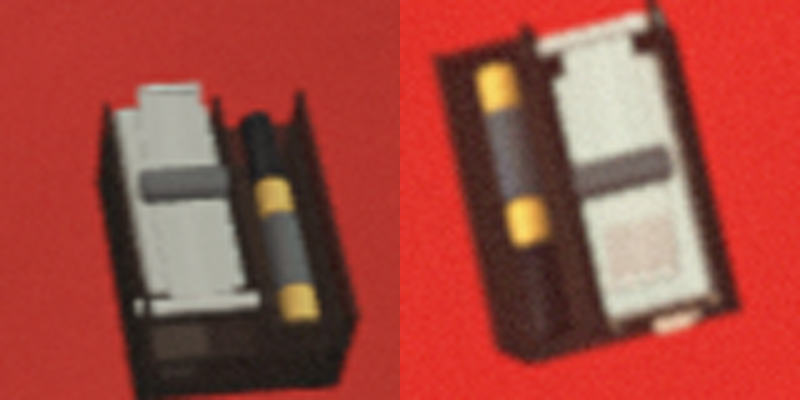

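View pics/f2.png

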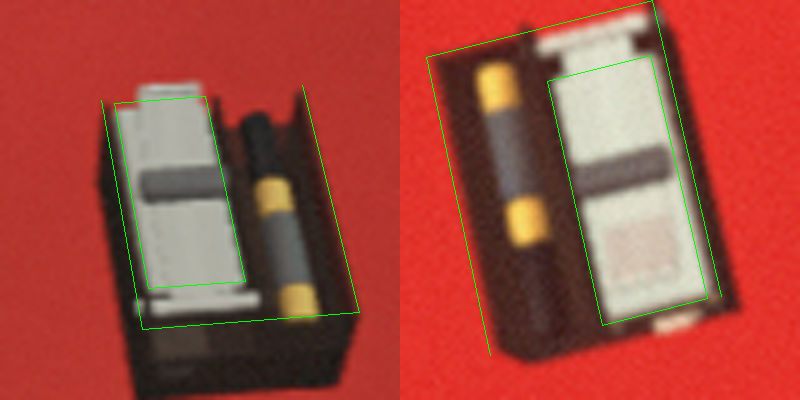

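The trays haven't shifted (0 px in both views). The case spans the lane from its front edge to the back stop, and the arm lies on it. The bystanders were never approached. Handing in.

```bash
python3 -c "
from plant import *
print(sign_off())"
```

```text
the job is handed in; nothing more can be done
None
```

The steel nail file case is in the upper tray, lying on the two slim cases under the weighted arm and pushed in to the back stop. The job is handed in after about 21.5 s of the 58 s; sign-off gives no verdict.

I gripped the case near its outer end, slid it about 85 mm in under the lip, let go, and pushed it the rest of the way with closed fingers. It took about 1–2.5 N until it stopped, where the push rose to 5.3 N; I backed off there.

**Last checks:**
- **Trays:** they moved 0 px in both cameras between the first and last pictures.
- **Case:** it looks straight in the lane, with its outer end about level with the front edge and the arm on top.
- **Robot:** it is clear of everything. I did not go near the cat, jar or hairbrush, but I did not measure them again afterwards.

**What disagreed or was not checked:**
- **Tray position:** my estimated outline sat about 1–2 px (2–3 mm) off the trays in the last pictures. "Fully home" therefore rests on the force stop and on how the case lies against the trays, not on absolute position.
- **Centring:** before insertion the two cameras disagreed by about 1–1.5 mm, in opposite directions. I used the middle, and no sideways contact showed.
- **Pile and arm:** I did not measure the arm angle or the two lower cases, which are hidden under the nail file case.

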